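# Find the balance of a two-ended heel form and lay it in its cradle

### The job

The dark iron heel form on the bench is heavier at one end, and its looks do not tell which. Take it by the middle of its bar, try-lift it two or three centimetres to feel which end is heavy, and put it back flat on the bench and let go; then take it again by the bar, nearer its balance point, lift it level, carry it level and lay it flat in the wooden cradle, either way round, without letting go of it in the air or shifting the other things on the bench.

Things in the scene. Friction and masses are not known exactly. Their poses are not given: they have to be found in the camera images.
- form: dark cast-iron heel form, 200 mm long: a round bar with an upright D-shaped block on each end (each 48 mm long, 60 wide, 52 high, flat underneath, rounded outer end); it lies on both blocks. One block is solid, the other hollow; they look alike. It weighs 0.74 to 0.95 kg. Origin: on the underside plane, midway between the ends; x along the bar, z up
- form_bar (a point): middle of the form's bar, on its axis, 28 mm above the form's origin. The bar is 24 mm in diameter, free from 52 mm one side to 52 mm the other. The balance point is on the bar, 28 to 42 mm from here towards the solid end; which end and how far can only be felt. Held well off its balance the form loads the wrist and droops in the fingers to the heavy end, less so if gripped hard
- cradle: fixed wooden cradle, 240 mm long (x) by 96 wide (y), flat bed 40 mm above the bench, 12 mm high stops across both ends and 12 mm high cheeks at the four corners; inside 220 by 80 mm, so the form has 10 mm to spare all round. The long sides are open in the middle 130 mm for the fingers. Origin: centre of its underside; z up
- cradle_bed (a point): centre of the cradle's flat bed, 40 mm above the bench, axes as the cradle's: the form's origin belongs here, its x along the cradle's x, either way round
- polish_tin: low closed metal tin, 52 mm across, 30 mm high, between the work and the robot; origin at the centre of its underside
- dye_pot: small jar with black cap, 48 mm across, 50 mm high, beyond the work in the middle; origin at the centre of its underside
- hammer: 240 mm hammer lying at the left side of the bench; origin on the bench under it
- brush: 190 mm brush lying at the right side of the bench; origin on the bench under it

How it is judged:
On the way, in this order (a step that is already met when the one before it is completed fails the run):
1. trial lift: the form, held by the bar within 20 mm of its middle, has its middle raised at least 15 mm off the bench (contact force between the fingers and form above 0.3 N and height (world z) of form above 0.015 m and x of the grasp point in the frame of form between -0.02 and 0.02 m), for 0.2 s.
2. the form is put back flat on the bench and let go (contact force between the fingers and form below 0.1 N and height (world z) of form below 0.005 m and angle between form's own z axis and vertical below 0.06 rad), for 0.2 s.
3. the form is taken again, at least 15 mm from the middle of its bar, and lifted level (within 3.5 degrees), at least 60 mm off the bench (contact force between the fingers and form above 0.3 N and height (world z) of form above 0.06 m and angle between form's own z axis and vertical below 0.06 rad and (x of the grasp point in the frame of form above 0.015 m or x of the grasp point in the frame of form below -0.015 m)), for 0.3 s.
At the end, for the whole second after the job is handed in: the form lies flat on the cradle's bed between the stops and cheeks (its origin within 13 mm of the bed's centre along and across and within 4 mm in height, tilt under 3 degrees, turned at most 10 degrees from the cradle's length, either way round), at rest and released (x of form in the frame of cradle_bed between -0.013 and 0.013 m and y of form in the frame of cradle_bed between -0.013 and 0.013 m and z of form in the frame of cradle_bed between -0.004 and 0.004 m and angle between form's own z axis and vertical below 0.05 rad and angle between the x axis of form and the x axis of cradle_bed, either way round below 0.17 rad and linear speed of form below 0.02 m/s and contact force between the fingers and form below 0.1 N); the robot touches nothing.
It fails at once if the form hangs askew (over 11.5 degrees) while its middle is more than 50 mm off the bench (height (world z) of form above 0.05 m and angle between form's own z axis and vertical above 0.2 rad).
It fails at once if the form is let go in the air (its underside more than 15 mm above the cradle's bed) (contact force between the fingers and form below 0.1 N and height (world z) of form above 0.055 m).
It fails at once if another thing on the bench is shifted by more than 25 mm (distance of any of polish_tin, dye_pot, hammer, brush from where it was at the start of the episode above 0.025 m).
It also fails if it takes over 58 s, if anything falls off the work surface, if the arm or the gripper's body presses on something with over 40 N, if the wrist force passes 120 N, or if a joint passes its speed limit or range.

### The arm

A 6-joint arm with a two-finger parallel gripper is mounted at the origin on the work surface. World frame = base frame: x ahead of the robot, y to its left, z up, the work surface at z = 0. Lengths are in m, angles in rad, forces in N, time in s.
With the tool pointing down it reaches from about 0.35 to 0.975 m from the base axis. Payload 4.9 kg.
Tool frame: the origin (TCP) lies on the mounting face of the last link; the fingertips stand 173 mm ahead of it and the grasp point (between the pads) lies ahead of it (env.grip_depth is the z of the grasp point in the tool frame, in m); z points along the fingers, y is the direction in which the jaws open and shut (so a half turn about z gives the same grasp; the last joint's range is limited). The gripper opens to 85 mm and grips with 20 to 120 N. Pads are 22 mm wide; open, the fingers measure 114 mm over their backs; the gripper's body (76 mm by 85 mm) begins 54 mm behind the grasp point. The pads swing forward as they close: fully open they stand 13 mm farther back than shut.
Start: joints at [1.156, 0.053, 1.613, -0, 1.476, -0.119], TCP at [0.182, 0.598, 0.405] pointing down, gripper open.
Joint ranges: [-3.01, 3.01], [-1.01, 2.22], [0.06, 2.58], [-1.02, 4.17], [0.09, 2.62], [-3.14, 3.14]. Speed limits (rad/s): [2.57, 2.57, 3.14, 3.14, 3.14, 3.14].

### API

Orientations are given as a unit quaternion [x, y, z, w].
In Python, from workcell import env, kinematics, vision gives the robot as it stands. The module is installed in compiled form; this text tells all that it offers. Calls block until the motion is done:
- env.move_ptp(position, orientation): joint-space move of the TCP to a pose.
- env.move_linear(position, rot=None, feed=0.15, force_limit=None): straight line of the TCP; rot=None keeps the orientation; feed is the mean speed in m/s. With force_limit (N) it stops when the force on the tool has changed by that much, and returns True; else False.
- env.movej(angles): joint-space move.
- env.grip(opening, effort=None): finger opening in m; effort is the grip in N (None keeps the last); returns when the fingers have stopped.
- env.wait(seconds).
- kinematics.solve_ik(position, orientation): joint angles nearest the present ones, or None.
- env.read_state(): the state.
- vision.get_image(name): name is "scene" or "top" or "wrist"; returns a dict with "image" (384x512x3 uint8, red, green, blue), "K" (3x3 intrinsics, pixels), "R" (3x3) and "t" (3): a world point X has camera coordinates R X + t. Camera axes: x right, y down, z forward; pixel columns grow to the right and rows downward; lengths in m; the calibration is good to about 2 mm. A picture is of the moment at which its call begins. There is no depth.
A pose or a line that the arm cannot do raises env.IKError and nothing moves.
- env.job_done(): hands the job in, once; it reports no verdict.
The state is a dict: "clock": time; "joint_pos": joint angles; "dq": joint speeds; "joint_efforts": joint torques, N m; "eef_pos": TCP position; "tool_rot": TCP orientation; "ft_force": force on the tool from outside, world axes, zero at the start; "ft_torque": the same for the moment, N m; "width": finger opening in m.
Only numpy, scipy, OpenCV 4.12 (cv2) and the standard library are available. Lean on these libraries where they do the work, as an engineer would, in place of code of your own. Each camera call takes 0.05 s, during which the arm holds its last target.

## Working session

There is one attempt and no reset: what is moved stays moved. The work goes in short steps, each a Python script; the robot and the scene stay as the last script left them, time stands still between calls to the robot, and variables do not carry over. Pictures are saved under pics/ and viewed, and the job is handed in when it is done.

```bash
mkdir -p pics; python3 - <<'E'
from workcell import env, kinematics, vision
import cv2
s=env.read_state()
for k,v in s.items(): print(k,v)
print(env.grip_depth)
for n in ("top","scene","wrist"):
    d=vision.get_image(n); cv2.imwrite(f"pics/{n}0.png",d["image"][...,::-1]); print(n,d["K"],d["R"],d["t"])
E
```

```text
clock 0.0
joint_pos [ 1.15599239e+00  5.33750699e-02  1.61426960e+00  5.00692913e-05
  1.47600115e+00 -1.18983201e-01]
dq [-0.00038042 -0.00069228 -0.00112302 -0.0001205   0.00148625 -0.0004876 ]
joint_efforts [ 2.75600087e-04 -3.93671215e+01 -3.70179391e+01 -1.20473242e-04
  6.86994754e-03  6.38693407e-06]
eef_pos [0.18208254 0.59761812 0.40346594]
tool_rot [ 1.47373930e-01  9.89080315e-01 -9.83664370e-04 -2.94784671e-04]
ft_force [-0.15479295 -0.68712014 -0.02997896]
ft_torque [-0.01028648  0.0061122  -0.00422917]
width 0.08558112781883088
0.1547
top [[436.93289053   0.         262.69815897]
 [  0.         436.93289053 188.96270473]
 [  0.           0.           1.        ]] [[ 1.64098187e-02 -9.99865096e-01  7.13026761e-04]
 [-9.91272794e-01 -1.63620832e-02 -1.30807223e-01]
 [ 1.30801244e-01  1.43971880e-03 -9.91407566e-01]] [0.01566456 0.54166795 1.11605839]
scene [[382.59601696   0.         251.33181402]
 [  0.         382.59601696 187.93910579]
 [  0.           0.           1.        ]] [[ 0.28421778  0.95872898 -0.00768053]
 [ 0.65172064 -0.19906745 -0.73186908]
 [-0.70319304  0.20300465 -0.68140198]] [-0.15078132 -0.29577344  1.57003979]
wrist [[272.65134577   0.         257.22212887]
 [  0.         272.65134577 187.74540415]
 [  0.           0.           1.        ]] [[ 0.29176643  0.95648789 -0.0018056 ]
 [ 0.90582613 -0.27570538  0.32166064]
 [ 0.3071667  -0.09548533 -0.9468533 ]] [-0.62358549 -0.04184855  0.38175188]
```

View pics/top0.png

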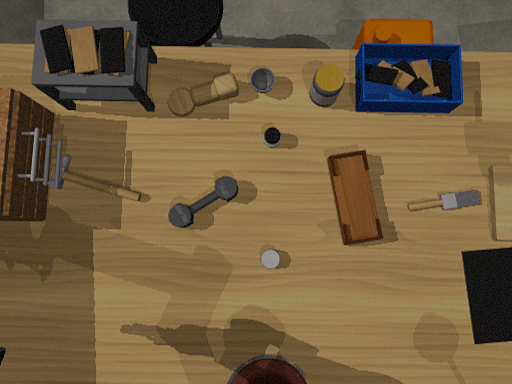

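View pics/scene0.png

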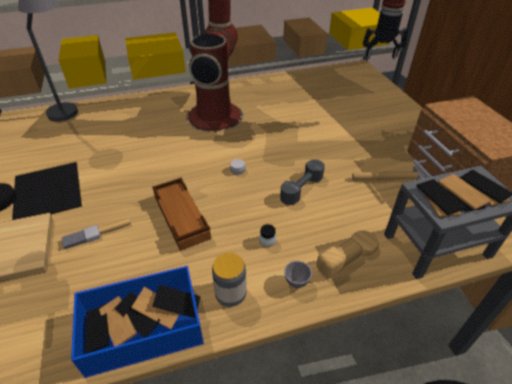

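```bash
python3 - <<'E'
import cv2,numpy as np
im=cv2.imread("pics/top0.png")
a=cv2.resize(im[165:240,155:255],None,fx=7,fy=7,interpolation=cv2.INTER_NEAREST)
cv2.imwrite("pics/cf.png",a)
b=cv2.resize(im[140:255,315:395],None,fx=5,fy=5,interpolation=cv2.INTER_NEAREST)
cv2.imwrite("pics/cc.png",b)
E
```

```text
(no output)
```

View pics/cf.png

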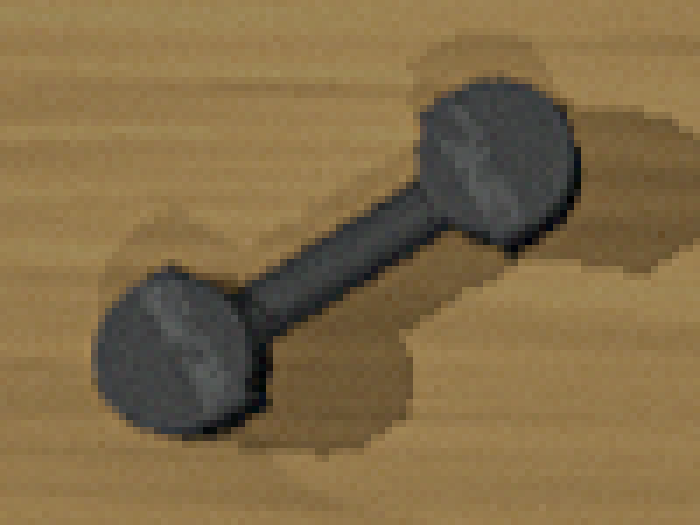

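View pics/cc.png

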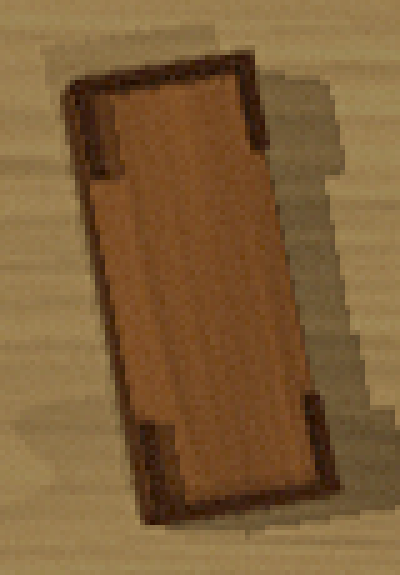

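```bash
cat > h.py <<'E'
from workcell import env, kinematics, vision
import cv2, numpy as np
from scipy.spatial.transform import Rotation as Ro
def cast(d,uv,z):
    uv=np.atleast_2d(uv); K,R,t=d["K"],np.array(d["R"]),np.array(d["t"])
    c=-R.T@t; r=(np.linalg.inv(K)@np.c_[uv,np.ones(len(uv))].T).T@R
    return c+r*((z-c[2])/r[:,2:3])
def proj(d,X):
    p=np.atleast_2d(X)@np.array(d["R"]).T+d["t"]; p=p@np.array(d["K"]).T; return p[:,:2]/p[:,2:]
def blobs(m,mn=30):
    n,l,st,c=cv2.connectedComponentsWithStats(m.astype(np.uint8)); 
    return [(st[i],c[i],l==i) for i in range(1,n) if st[i][4]>=mn]
def rotz(yaw): # tool down, tool y (jaw) at angle yaw+90deg: tool x along yaw
    x=np.array([np.cos(yaw),np.sin(yaw),0]); z=np.array([0,0,-1.]); y=np.cross(z,x)
    return Ro.from_matrix(np.c_[x,y,z]).as_quat()
E
python3 - <<'E'
from h import *
d=vision.get_image("top"); im=d["image"]; hsv=cv2.cvtColor(im,cv2.COLOR_RGB2HSV).astype(int)
print("cam",-d["R"].T@d["t"])
H,S,V=hsv[...,0],hsv[...,1],hsv[...,2]
roi=np.zeros(V.shape,bool); roi[165:240,155:255]=1
m=(S<75)&roi
for st,c,_ in blobs(m): print("form mask",st,c)
print(V[205:225,182]); print(V[195:205,203],S[195:205,203])
for th in (55,60,65,70):
    b=blobs(m&(V>th),60)
    print(th,[(x[0][4],x[1].round(1)) for x in b])
    if len(b)==2:
        P=cast(d,[x[1] for x in b],.052); print(P.round(4), P.mean(0).round(4), np.linalg.norm(P[0]-P[1]), np.arctan2(*(P[1]-P[0])[[1,0]]))
roi[:]=0; roi[140:255,315:395]=1
for nm,mm,z in (("all",(S>135)&roi,.052),("bed",(S>135)&(V>85)&roi,.04)):
  mm=cv2.morphologyEx(mm.astype(np.uint8),cv2.MORPH_OPEN,np.ones((3,3)))
  b=max(blobs(mm),key=lambda x:x[0][4]); 
  ct=max(cv2.findContours(b[2].astype(np.uint8),0,2)[0],key=cv2.contourArea)[:,0]
  w=cast(d,ct,z); r=cv2.minAreaRect((w[:,:2]*1000).astype(np.float32)); print(nm,b[0],r,cast(d,b[1],z))
# others
print("tin",cast(d,[270,258],.03),"pot",cast(d,[272,133],.05))
E
```

```text
cam [0.39070182 0.02291845 1.17731164]
form mask [ 168  176   70   52 1109] [202.54463481 201.77727683]
[57 72 69 74 75 75 71 73 75 73 62 70 89 86 74 64 65 67 69 65]
[139 129  77  56  58  67  60  69  67  51] [134 115  96  36  26  23   9  11  11   0]
55 [(np.int32(516), array([219.6, 190.4])), (np.int32(389), array([179. , 215.1]))]
[[0.5336 0.1363 0.052 ]
 [0.4677 0.2392 0.052 ]] [0.5007 0.1877 0.052 ] 0.12223166843395869 2.1403555121304816
60 [(np.int32(469), array([220.7, 189.7])), (np.int32(367), array([178.8, 215.1]))]
[[0.5355 0.1335 0.052 ]
 [0.4676 0.2396 0.052 ]] [0.5015 0.1865 0.052 ] 0.12589371993314946 2.140215906655053
65 [(np.int32(273), array([224.7, 187.4])), (np.int32(292), array([179., 215.]))]
[[0.5415 0.1234 0.052 ]
 [0.4679 0.239  0.052 ]] [0.5047 0.1812 0.052 ] 0.13708266245554898 2.1375082701539694
70 [(np.int32(94), array([223., 189.])), (np.int32(113), array([181.6, 213.3]))]
[[0.5373 0.1277 0.052 ]
 [0.4725 0.2325 0.052 ]] [0.5049 0.1801 0.052 ] 0.1233112252746904 2.1247501436954286
all [ 327  150   56   95 3600] ((522.1884765625, -213.30706787109375), (238.02154541015625, 107.14268493652344), 10.524261474609375) [[ 0.51993657 -0.21230713  0.052     ]]
bed [ 333  155   45   85 2661] ((523.3447265625, -216.93759155273438), (218.28489685058594, 96.02112579345703), 10.672636985778809) [[ 0.52226678 -0.21892757  0.04      ]]
tin [[0.36173751 0.00267751 0.03      ]] pot [[0.68924785 0.00238719 0.05      ]]
```

```bash
python3 - <<'E'
from h import *
for y in (2.137,2.137-np.pi): print(y,kinematics.solve_ik([.505,.181,.25],rotz(y)))
for y in (.185,.185-np.pi,.185+np.pi): print(y,kinematics.solve_ik([.522,-.215,.3],rotz(y)))
y=2.137-np.pi
q=rotz(y)
env.move_ptp([.505,.181,.33],q)
d=vision.get_image("wrist"); cv2.imwrite("pics/w1.png",d["image"][...,::-1]); print(proj(d,[[.505,.181,.028]]),-d["R"].T@d["t"]); s=env.read_state(); print(s["joint_pos"],s["eef_pos"])
E
```

```text
2.137 [ 2.05392674e-01 -8.39506268e-03  1.94640721e+00 -4.44089210e-16
  1.20358050e+00 -3.60810999e-01]
-1.004592653589793 [ 2.05392674e-01 -8.39506268e-03  1.94640721e+00 -4.44089210e-16
  1.20358050e+00  2.78078165e+00]
0.185 [-5.22518482e-01 -2.54321066e-03  1.84937019e+00 -4.44089210e-16
  1.29476568e+00  8.63277845e-01]
-2.956592653589793 [-5.22518482e-01 -2.54321066e-03  1.84937019e+00 -4.44089210e-16
  1.29476568e+00 -2.27831481e+00]
3.326592653589793 [-5.22518482e-01 -2.54321066e-03  1.84937019e+00 -4.44089210e-16
  1.29476568e+00 -2.27831481e+00]
[[257.12258674 178.94097604]] [0.54909489 0.11116622 0.30033221]
[ 2.06041377e-01 -1.01420134e-01  1.89131477e+00  7.42016547e-05
  1.35145411e+00  2.78058072e+00] [0.50495244 0.18135003 0.33013521]
```

View pics/w1.png

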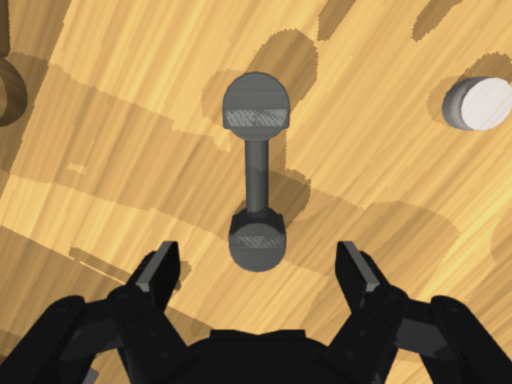

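```bash
cat >> h.py <<'E'
def form_mask(d):
    h=cv2.cvtColor(d["image"],cv2.COLOR_RGB2HSV).astype(int); return (h[...,1]<75)&(h[...,2]<125)
E
python3 - <<'E'
from h import *
d=vision.get_image("wrist"); m=form_mask(d); m[:50]=0; m[280:]=0; m[:,:205]=0; m[:,310:]=0
b=max(blobs(m),key=lambda x:x[0][4]); print(b[0],b[1])
M=b[2]; r=np.where(M.any(1))[0]; t,bo=r[0],r[-1]
ends=[[np.where(M[t])[0].mean(),t],[np.where(M[bo])[0].mean(),bo+1]]
P=cast(d,ends,.052); print(ends,P,P.mean(0),np.linalg.norm(P[0]-P[1]))
rows=np.arange(145,203); c=[np.where(M[k])[0].mean()+0.5 for k in rows]
w=[np.where(M[k])[0].size for k in rows]; print(w[::8])
Q=cast(d,np.c_[c,rows],.028); v=np.polyfit(Q[:,0],Q[:,1],1); print("yaw",np.arctan(v[0]), Q[0],Q[-1])
a=np.arctan(v[0]); u=np.array([np.cos(a),np.sin(a)])
m0=P.mean(0)[:2]; p0=Q.mean(0)[:2]; print("centre on bar line",p0+u*((m0-p0)@u))
E
```

```text
[ 223   72   67  200 8138] [256.09695257 168.07409683]
[[np.float64(255.0), np.int64(72)], [np.float64(257.5), np.int64(272)]] [[0.56078201 0.09661681 0.052     ]
 [0.45248954 0.26274755 0.052     ]] [0.50663577 0.17968218 0.052     ] 0.19830956410720854
[23, 22, 22, 22, 22, 22, 22, 22]
yaw -0.9970496145756812 [0.52456574 0.15142179 0.028     ] [0.49121625 0.20292306 0.028     ]
centre on bar line [0.50620534 0.179404  ]
```

```bash
cat >> h.py <<'E'
def ft(n=10):
    F=[];T=[]
    for _ in range(n):
        s=env.read_state(); F.append(s["ft_force"]); T.append(s["ft_torque"]); env.wait(.02)
    return np.mean(F,0),np.mean(T,0)
C=np.array([.5062,.1794]); YAW=-.997; U=np.array([np.cos(YAW),np.sin(YAW)]); GD=env.grip_depth
E
python3 - <<'E'
from h import *
q=rotz(YAW); z0=.029+GD
env.move_ptp([*C,.27],q)
env.move_linear([*C,z0],feed=.12,force_limit=15)
print(env.read_state()["eef_pos"],ft())
env.grip(0.0,120); f0=ft(); print("gripped",f0,env.read_state()["width"])
env.move_linear([*C,z0+.028],feed=.05); env.wait(.3)
f1=ft(15); dF,dT=f1[0]-f0[0],f1[1]-f0[1]; print(f1,env.read_state()["eef_pos"])
print("dF",dF,"dT",dT)
d=vision.get_image("wrist"); cv2.imwrite("pics/w2.png",d["image"][...,::-1])
d=vision.get_image("scene"); cv2.imwrite("pics/s2.png",cv2.resize(d["image"][120:230,230:370,::-1],None,fx=5,fy=5))
print(env.read_state()["clock"])
E
```

```text
[0.50687335 0.17955746 0.18485113] (array([ 0.01923248, -0.10183383,  0.22723868]), array([-0.00966455, -0.00660349, -0.00139949]))
gripped (array([-1.76979661,  0.14788177,  4.90349386]), array([ 0.01216116,  0.26800669, -0.03908365])) 0.020900406406983933
(array([-0.06137367, -0.04321397, -7.86434314]), array([-0.20747159, -0.1320688 , -0.00185982])) [0.50621419 0.17940152 0.21165246]
dF [  1.70842294  -0.19109574 -12.76783701] dT [-0.21963275 -0.40007549  0.03722384]
6.2833
```

View pics/w2.png

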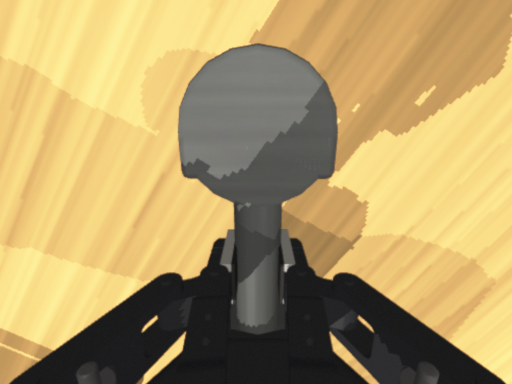

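View pics/s2.png

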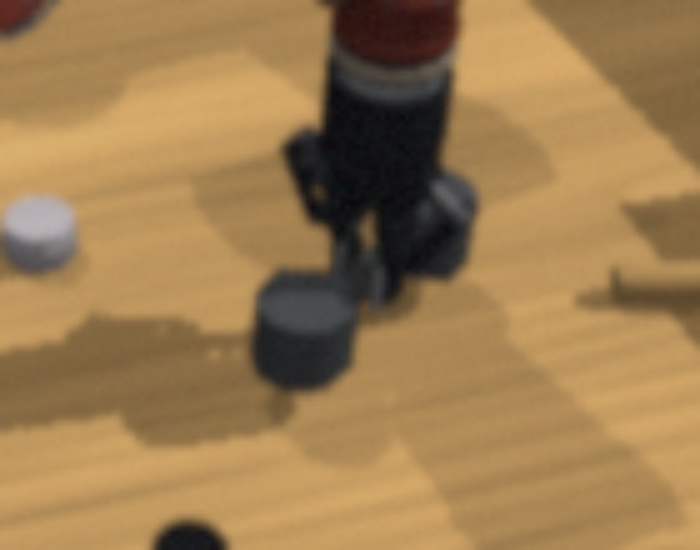

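```bash
python3 - <<'E'
from h import *
d=vision.get_image("wrist"); m=form_mask(d)
b=max(blobs(m&(np.arange(384)[:,None]<200)),key=lambda x:x[0][4])[2]
for r in (90,120,130,140): 
    c=np.where(b[r])[0]; c=c[(c>150)&(c<360)]; c0,c1=c[0],c[-1]+1
    for z in (.07,.08,.09,.1):
        P=cast(d,[[c0,r],[c1,r]],z); print(r,c0,c1,z,np.linalg.norm(P[0]-P[1]).round(4),((P.mean(0)[:2]-C)@U).round(4))
E
```

```text
90 186 329 0.07 0.0553 0.0848
90 186 329 0.08 0.0503 0.0847
90 186 329 0.09 0.0454 0.0845
90 186 329 0.1 0.0404 0.0843
120 180 336 0.07 0.0624 0.0735
120 180 336 0.08 0.0568 0.0744
120 180 336 0.09 0.0512 0.0752
120 180 336 0.1 0.0456 0.076
130 179 337 0.07 0.0639 0.0696
130 179 337 0.08 0.0582 0.0708
130 179 337 0.09 0.0525 0.072
130 179 337 0.1 0.0468 0.0732
140 179 337 0.07 0.0646 0.0656
140 179 337 0.08 0.0589 0.0671
140 179 337 0.09 0.0531 0.0687
140 179 337 0.1 0.0473 0.0702
```

```bash
python3 - <<'E'
from h import *
z0=.029+GD
f=ft(20); print(f, "along U (mm):",1e3*(np.array([-f[1][1]-.0066, f[1][0]+.0097])@U)/(f[0][2]-.23)*1)
env.move_linear([*C,z0],feed=.05,force_limit=6); print(env.read_state()["eef_pos"],env.read_state()["ft_force"])
env.grip(.085,120); env.wait(.4)
p=env.read_state()["eef_pos"]
env.move_linear([p[0],p[1],.33],feed=.2); env.wait(.2)
d=vision.get_image("wrist"); cv2.imwrite("pics/w3.png",d["image"][...,::-1])
m=form_mask(d); m[:50]=0; m[280:]=0; m[:,:205]=0; m[:,310:]=0
M=max(blobs(m),key=lambda x:x[0][4])[2]; r=np.where(M.any(1))[0]; t,bo=r[0],r[-1]
ends=[[np.where(M[t])[0].mean(),t],[np.where(M[bo])[0].mean(),bo+1]]
P=cast(d,ends,.052); rows=np.arange(145,203); c=[np.where(M[k])[0].mean()+.5 for k in rows]
Q=cast(d,np.c_[c,rows],.028); a=np.arctan(np.polyfit(Q[:,0],Q[:,1],1)[0]); u=np.array([np.cos(a),np.sin(a)]); p0=Q.mean(0)[:2]
print(ends,P.mean(0),"yaw",a,"C",p0+u*((P.mean(0)[:2]-p0)@u)); print(env.read_state()["clock"])
E
```

```text
(array([ 0.07997337,  0.16106186, -7.87110865]), array([-0.19750665, -0.12787918, -0.01372584])) along U (mm): -27.596470637936555
[0.50587005 0.17924127 0.18421737] [1.1195719  0.69283052 4.77899652]
[[np.float64(251.5), np.int64(73)], [np.float64(252.5), np.int64(273)]] [0.5057339 0.1789046 0.052    ] yaw -0.9979786546100509 C [0.50503539 0.1784541 ]
9.3833
```

View pics/w3.png

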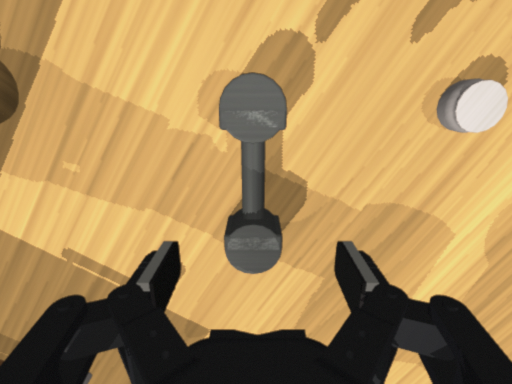

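```bash
python3 - <<'E'
from h import *
C=np.array([.5052,.1786]); G=C-U*.030; q=rotz(YAW); z0=.029+GD
env.move_ptp([*G,.26],q)
env.move_linear([*G,z0],feed=.12,force_limit=15); f0=ft(10)
env.grip(0.0,120); print(env.read_state()["width"])
env.move_linear([*G,z0+.03],feed=.06); env.wait(.3)
f1=ft(25); dF,dT=f1[0]-f0[0],f1[1]-f0[1]; r=np.array([-dT[1],dT[0]])/dF[2]; print(dF,dT,"off U,perp",r@U,r@[-U[1],U[0]])
d=vision.get_image("wrist"); cv2.imwrite("pics/w4.png",d["image"][...,::-1])
d=vision.get_image("scene"); cv2.imwrite("pics/s4.png",cv2.resize(d["image"][120:230,230:370,::-1],None,fx=5,fy=5))
print(env.read_state()["clock"],env.read_state()["eef_pos"])
E
```

```text
0.020871241037162667
[-0.10029466 -0.47349946 -7.96889891] [-0.00620082  0.00829675  0.0097652 ] off U,perp -8.835001382168444e-05 0.0012967854874805565
12.8083 [0.48891255 0.20378667 0.21369448]
```

View pics/w4.png

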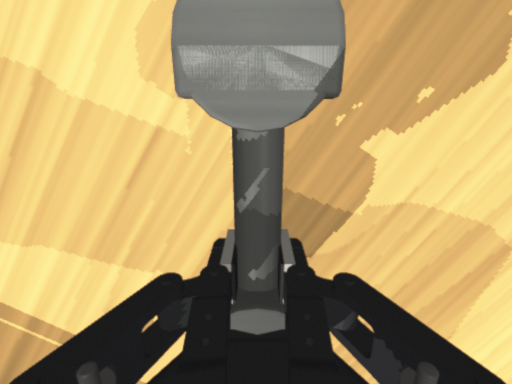

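View pics/s4.png

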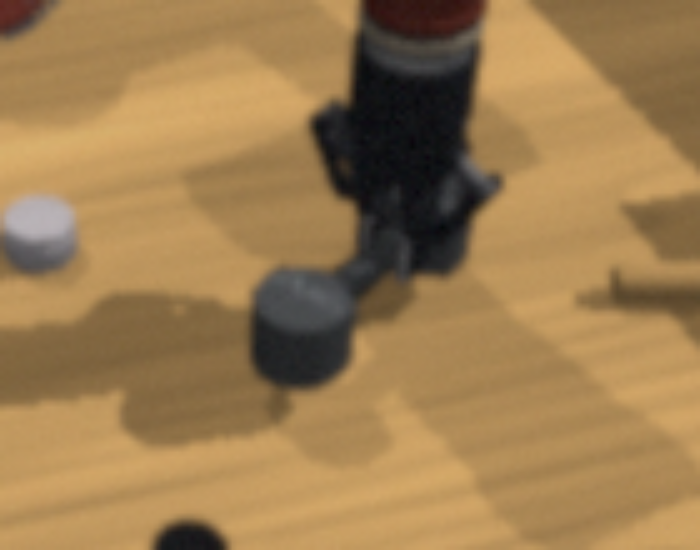

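```bash
python3 - <<'E'
from h import *
p=env.read_state()["eef_pos"]; z0=.029+GD
env.move_linear([p[0],p[1],z0+.11],feed=.1); env.wait(.5)
K=np.array([.523,-.2175]); ya=.185; u=np.array([np.cos(ya),np.sin(ya)]); g=K-u*.030
env.move_ptp([*g,z0+.11],rotz(ya)); env.wait(.4)
print(env.read_state()["eef_pos"],g,env.read_state()["clock"],ft())
for n in ("top","wrist","scene"):
    d=vision.get_image(n); im=d["image"][...,::-1]
    if n=="top": im=cv2.resize(im[110:280,290:420],None,fx=3.5,fy=3.5)
    if n=="scene": im=cv2.resize(im[140:270,110:270],None,fx=4,fy=4)
    cv2.imwrite(f"pics/{n}5.png",im)
E
```

```text
[ 0.49361754 -0.22275524  0.29370317] [ 0.49351191 -0.2230184 ] 16.4 (array([ 0.05655288,  0.07493486, -8.02528736]), array([0.02670295, 0.00462539, 0.00846107]))
```

View pics/wrist5.png

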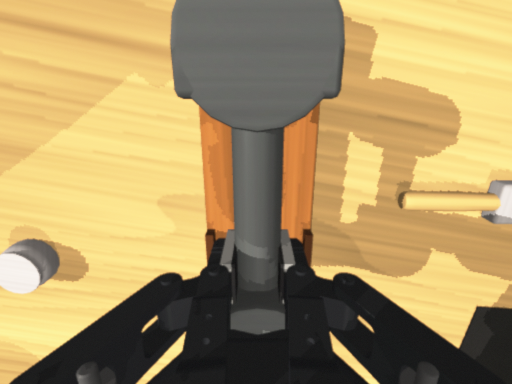

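View pics/scene5.png

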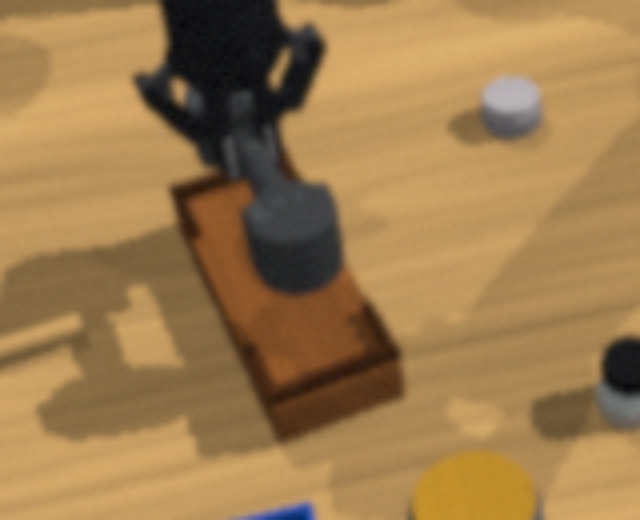

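View pics/top5.png

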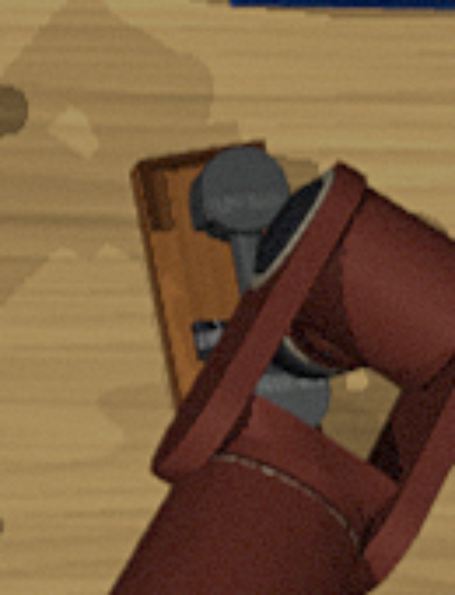

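```bash
python3 - <<'E'
from h import *
d=vision.get_image("wrist"); h=cv2.cvtColor(d["image"],cv2.COLOR_RGB2HSV).astype(int)
print(h[150,190:235:3].tolist())
m=(h[...,0]<=14)&(h[...,1]>150)
L=[];R=[]
for r in range(125,225,5):
    c=np.where(m[r])[0]; c=c[(c>180)&(c<340)]
    if len(c): L.append([c[0],r]);R.append([c[-1]+1,r])
PL=cast(d,L,.04);PR=cast(d,R,.04); K=np.array([.523,-.2175]);ya=.185
u=np.array([np.cos(ya),np.sin(ya)]);n=np.array([-u[1],u[0]])
a=(PL[:,:2]-K);b=(PR[:,:2]-K)
for i in range(0,len(L),3): print(L[i],R[i],"x",(a[i]@u).round(4),"yL",(a[i]@n).round(4),"yR",(b[i]@n).round(4),"mid",((a[i]+b[i])@n/2).round(4))
print(np.arctan(np.polyfit(a@u,a@n,1)[0]),np.arctan(np.polyfit(b@u,b@n,1)[0]))
# form bar centre
M=form_mask(d)
for r in (135,170,200): 
    c=np.where(M[r])[0]; c=c[(c>225)&(c<295)]; P=cast(d,[[c.mean()+.5,r]],.028+.11)[0,:2]; print("bar",(P-K)@u,(P-K)@n)
# near stop
col=h[215:245,212]; print(col.tolist())
E
```

```text
[[23, 111, 252], [23, 112, 252], [23, 113, 251], [23, 115, 251], [14, 170, 221], [14, 177, 226], [14, 178, 221], [13, 176, 209], [13, 176, 206], [13, 179, 208], [13, 178, 213], [13, 177, 199], [13, 177, 192], [13, 177, 186], [14, 51, 100]]
[np.int64(201), 125] [np.int64(318), 125] x 0.0298 yL 0.0449 yR -0.0492 mid -0.0022
[np.int64(202), 140] [np.int64(317), 140] x 0.0178 yL 0.0449 yR -0.0493 mid -0.0022
[np.int64(203), 155] [np.int64(316), 155] x 0.0054 yL 0.0448 yR -0.0493 mid -0.0022
[np.int64(204), 170] [np.int64(315), 170] x -0.0075 yL 0.0448 yR -0.0493 mid -0.0023
[np.int64(205), 185] [np.int64(314), 185] x -0.0209 yL 0.0448 yR -0.0494 mid -0.0023
[np.int64(205), 200] [np.int64(313), 200] x -0.0348 yL 0.0457 yR -0.0494 mid -0.0019
[np.int64(207), 215] [np.int64(312), 215] x -0.0493 yL 0.0448 yR -0.0495 mid -0.0024
-0.0006818957250687598 -0.00022209135654575112
bar 0.03521455207292328 -0.0004409808484859217
bar 0.018670691049700705 -0.00044109843467183396
bar 0.0033275449379303033 -0.0004412074867261624
[[14, 174, 230], [14, 176, 229], [14, 174, 230], [14, 175, 229], [14, 176, 230], [14, 176, 228], [13, 179, 218], [13, 180, 210], [13, 177, 207], [13, 177, 208], [13, 178, 212], [13, 177, 215], [13, 178, 211], [13, 176, 183], [12, 172, 114], [12, 173, 65], [13, 174, 57], [11, 172, 55], [10, 154, 53], [11, 168, 56], [12, 176, 81], [12, 177, 98], [12, 177, 105], [12, 177, 105], [12, 175, 105], [12, 176, 106], [12, 174, 107], [12, 172, 108], [12, 168, 108], [11, 168, 103]]
```

```bash
python3 - <<'E'
from h import *
d=vision.get_image("wrist"); K=np.array([.523,-.2175]);ya=.185
u=np.array([np.cos(ya),np.sin(ya)])
for r,z in ((229.5,.04),(235.5,.052)): print((cast(d,[[212,r]],z)[0,:2]-K)@u)
E
```

```text
-0.06375977994767267
-0.06336372163284167
```

```bash
python3 - <<'E'
from h import *
K=np.array([.523,-.2175]);ya=.185;u=np.array([np.cos(ya),np.sin(ya)]);n=np.array([-u[1],u[0]])
g=K-u*.0295-n*.0018; z0=.029+GD
env.move_linear([*g,z0+.055],feed=.08); env.wait(.2)
print(env.move_linear([*g,z0+.037],feed=.03,force_limit=4)); print(env.read_state()["eef_pos"]-[0,0,z0],ft(5)[0])
d=vision.get_image("wrist"); cv2.imwrite("pics/w6.png",d["image"][...,::-1])
d=vision.get_image("scene"); cv2.imwrite("pics/s6.png",cv2.resize(d["image"][140:270,110:270,::-1],None,fx=4,fy=4))
print(env.read_state()["clock"])
E
```

```text
True
[ 0.49442077 -0.22478291  0.04050112] [ 1.41177426 -1.14650784  5.85734781]
18.5417
```

View pics/s6.png

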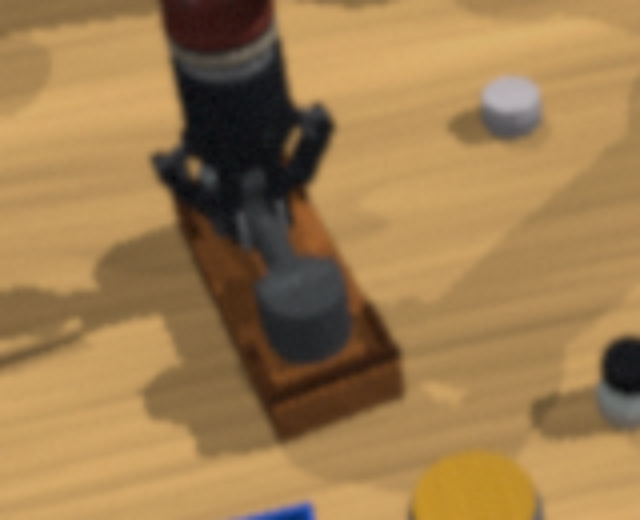

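View pics/w6.png

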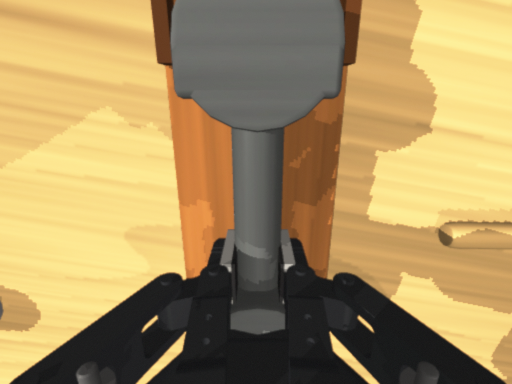

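Seated on the bed (height 40.5 mm, upward force); symmetric between the cheeks. Release and check.

```bash
python3 - <<'E'
from h import *
env.grip(.085,120); env.wait(.4)
p=env.read_state()["eef_pos"]; env.move_linear([p[0],p[1],.40],feed=.2); env.wait(.2)
d=vision.get_image("wrist"); cv2.imwrite("pics/w7.png",d["image"][...,::-1])
env.move_ptp([.40,.15,.42],rotz(-.3)); env.wait(.2)
d=vision.get_image("top"); im=d["image"]; cv2.imwrite("pics/t7.png",im[...,::-1]); cv2.imwrite("pics/t7c.png",cv2.resize(im[140:255,315:395,::-1],None,fx=5,fy=5))
m=form_mask(d); roi=np.zeros(m.shape,bool); roi[150:245,328:384]=1
print(env.read_state()["clock"])
E
```

```text
22.5583
```

View pics/w7.png

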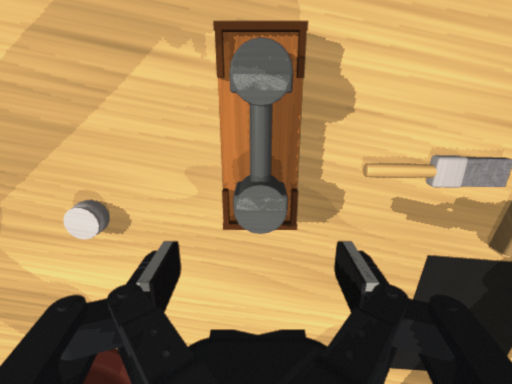

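View pics/t7c.png

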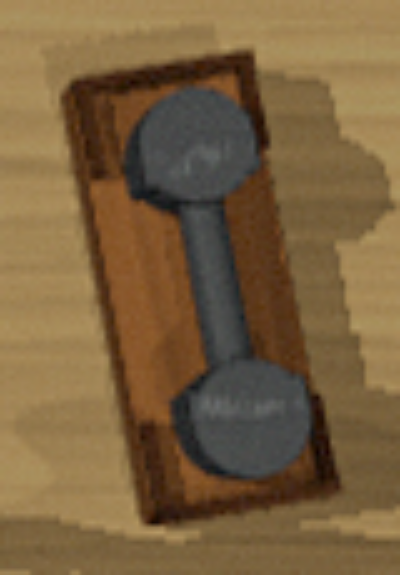

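View pics/t7.png

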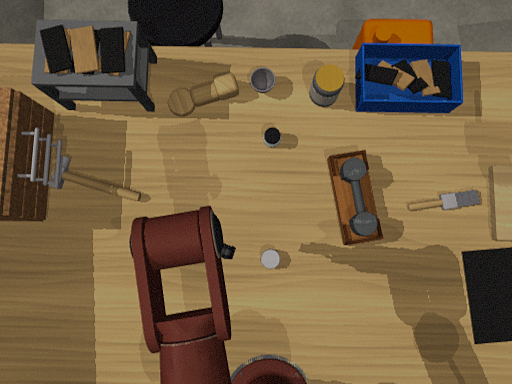

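```bash
python3 - <<'E'
from h import *
d=vision.get_image("top"); K=np.array([.523,-.2175]);ya=.185;u=np.array([np.cos(ya),np.sin(ya)]);n=np.array([-u[1],u[0]])
K=K+u*.0005-n*.0018
P=cast(d,[[315+187/5,140+86/5],[315+258/5,140+480/5]],.092)[:,:2]
print(P,np.linalg.norm(P[0]-P[1]),(P.mean(0)-K)@u,(P.mean(0)-K)@n,np.arctan2(*(P[0]-P[1])[::-1]))
E
```

```text
[[ 0.61868634 -0.20109915]
 [ 0.42091853 -0.23411364]] 0.200504515376591 -0.0036625739865847606 0.002283601352472365 0.16541034327224238
```

```bash
python3 -c "
from workcell import env
env.job_done(); print(env.read_state()['clock'])"
```

```text
the job is handed in; nothing more can be done
the job is handed in; nothing more can be done
```

The form is in the cradle and released, and the job was handed in at about 23 s of the 58 s allowed.

- **Trial lift:** I took the form by the middle of its bar, raised it about 27 mm and read the wrist. It weighs about 0.82 kg, with the balance point about 28–29 mm from the middle, towards the end on the robot's left. I then set it back flat and let go.
- **Second lift and carry:** I took it again 30 mm from the middle on the heavy side. The wrist then showed almost no moment along the bar (balance within about 0.1 mm). I lifted it 110 mm, carried it level and lowered it until it touched the cradle bed.
- **Last checks:** The top view puts the form's middle about 4 mm along and 2 mm across from the bed's centre, turned about 1° from its length. Its ends come out 200.5 mm apart at the expected height, so it lies flat. The tin, pot, hammer and brush look unmoved in the pictures, though I did not measure them.
- **Small disagreement:** The top and wrist views differed by about 2 mm on where the cradle is, well inside the tolerance. No check failed.

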